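Seat the sieve and set the shaker to its strong setting

TASK

Get the bench sieve shaker going at full strength: first push the round sieve back along the deck between its side rails until it sits against the steel fence at the back, then push the black lever from off, past the middle notch (gentle), all the way to its far stop on the left (strong). Only push, with the fingertips or the outside of the fingers: do not lift the sieve or pinch the lever handle, leave the lever off until the sieve is home, and leave the other things where they are.

Things in the scene. Friction and masses are not known exactly. Their poses are not given: they have to be found in the camera images.
- shaker: Bench sieve shaker, fixed, yaw up to 0.3 rad either way: grey, 355 mm (x) by 270 mm (y). Origin in its underside; x runs from its front (console, towards the robot) to its back, y to its left, z up. Deck: aluminium plate, top 55 mm above the desk, x = -58 to +188 mm. Console: lower part in front of the deck, x = -165 to -60 mm, flat top 45 mm above the desk.
- sieve: Round metal sieve, 202 mm in diameter, 34 mm high, 0.25 to 0.5 kg, loose on the deck, wall upright; origin at the centre of its underside. At the start its centre is at x = 25 to 50 mm, y = -5 to +5 mm in the shaker's frame, and its front wall overhangs the console a little. It slides on the deck under about 1 to 5 N.
- home (a point): Fixed point on the deck, at x = 75, y = 0, z = 55 mm of the shaker's frame: the sieve's centre is here, to 3 mm, when it touches the back fence (sideways it has some 6 mm of play). The fence is a steel bar across the back of the deck, front face at x = 176 mm, 22 mm high above the deck; two steel side rails along x, 14 mm high, have inner faces at y = -107 and +107 mm, x = 0 to 178 mm.
- lever (a joint): Travel of the lever in m along the shaker's +y (to its left), in a slot in the right half of the console. 0: off (right end; it starts within 2 mm). 0.025: middle notch (gentle). 0.050: far stop (strong), a hard end with a notch. A spring detent holds it in each and takes about 5 to 6 N to push through; past a crest (at 0.0125 and 0.0375) it snaps into the next notch, short of it it falls back, within 2 mm it may stay.
- lever_handle (a point): Centre of the lever's upright black handle, which is 30 mm along x, 17 mm along y (the way it slides), and stands from 50 to 85 mm above the desk; this point is 65 mm above the desk. At x = -125, y = -90 mm (off) of the shaker's frame; moves with the lever. The console top round the slot is flat and free.
- brass_weight: Bystander: brass knobbed weight, 25 mm across, 27 mm high, loose on the left part of the console top; origin at its underside.
- sample_tin: Bystander: round grey tin with lid, 70 mm across, 48 mm high, loose on the desk right of the shaker; origin at its underside.
- steel_cup: Bystander: round metal cup, 65 mm across, 48 mm high, loose on the desk right of the shaker; origin at its underside.
- brush: Bystander: wooden hand brush, 252 mm long, 46 mm high, loose on the desk left of the shaker; origin at its underside.
- scoop: Bystander: metal scoop with wooden handle, 228 mm long, 40 mm high, loose on the desk right of the shaker; origin at its underside.
Not all that is in view belongs to the job. What is shaped like the sieve but pink is not meant.

How it is judged (in metres and radians):
On the way, in this order (a step that is already met when the one before it is completed fails the run):
1. the sieve sits against the back fence while the lever is off (x of sieve in the frame of shaker above 0.071 m and y of sieve in the frame of shaker between -0.01 and 0.01 m and z of sieve in the frame of shaker below 0.06 m and angle between sieve's own z axis and vertical below 0.06 rad and value of joint lever below 0.01 m), for 0.2 s.
2. the lever is at its far stop (value of joint lever above 0.046 m), for 0.2 s.
At the end, for the whole second after the job is handed in: The sieve lies flat on the deck, its centre within 4 mm of home towards the front and within 10 mm sideways (touching the fence or nearly so); the lever stands within 4 mm of its far stop (over 46 of 50 mm), past the middle notch, at rest; the bystanders are within 30 mm of where they were (x of sieve in the frame of shaker above 0.071 m and y of sieve in the frame of shaker between -0.01 and 0.01 m and z of sieve in the frame of shaker below 0.06 m and angle between sieve's own z axis and vertical below 0.06 rad and value of joint lever above 0.046 m and velocity of joint lever below 0.01 m/s and linear speed of sieve below 0.01 m/s and distance of each of brass_weight, sample_tin, steel_cup, brush, scoop from where it was at the start of the episode below 0.03 m).
It fails at once if the sieve is lifted or tipped (underside over 10 mm off the deck, or tilted over 0.2 rad) (z of sieve in the frame of shaker above 0.065 m or angle between sieve's own z axis and vertical above 0.2 rad).
It fails at once if the lever handle is pinched (fingers press on both of its sides at once) (contact force between the fingers and lever_c2 above 2 N and contact force between the fingers and lever_c3 above 2 N).
It fails at once if the lever leaves off (over 12 mm) before the sieve is home (value of joint lever above 0.012 m and not (x of sieve in the frame of shaker above 0.071 m and y of sieve in the frame of shaker between -0.01 and 0.01 m)).
It fails at once if a bystander is pushed away, lifted or knocked over (distance of any of brass_weight, sample_tin, steel_cup, brush, scoop from where it was at the start of the episode above 0.03 m).
It also fails if it takes over 42 s, if anything falls off the work surface, if the arm or the gripper's body presses on something with over 40 N, if the wrist force passes 120 N, or if a joint passes its speed limit or range.

ROBOT

A 6-joint arm with a two-finger parallel gripper is mounted at the origin on a cart in front of the work surface, level with it; the furniture and walls round the work are solid. World frame = base frame: x ahead of the robot, y to its left, z up, the work surface at z = 0. Lengths are in mm, angles in rad, forces in N, time in s.
With the tool pointing down it reaches from about 375 to 975 mm from the base axis. Payload 3.8 kg.
Tool frame: the origin (TCP) lies between the finger pads; the fingertips stand 14 mm ahead of it and the grasp point (between the pads) lies 5 mm behind it (manip.tips_ahead is the z of the fingertips in the tool frame, in mm); z points along the fingers, y is the direction in which the jaws open and shut (so a half turn about z gives the same grasp; the last joint's range is limited). The gripper opens to 85 mm and grips with 20 to 120 N. Pads are 22 mm wide; open, the fingers measure 114 mm over their backs; the gripper's body (76 mm by 85 mm) begins 54 mm behind the grasp point. The pads swing forward as they close: fully open they stand 13 mm farther back than shut.
Start: joints at [-1.223, 0.264, 1.604, -0, 1.274, -0.037], TCP at [253.371, -625.636, 207.48] pointing down, gripper open.
Joint ranges: [-2.63, 2.63], [-0.94, 2.18], [0.31, 2.57], [-1.31, 4.45], [0, 2.66], [-2.55, 2.55]. Speed limits (rad/s): [2.57, 2.57, 3.14, 3.14, 3.14, 3.14].

INTERFACE

Orientations are given as a unit quaternion [x, y, z, w].
In Python, from station import manip gives the robot as it stands.
- The arm moves only by the tool play_rows, never from a script. Its argument "plan" is a list of rows, each a list of 7 numbers: the opening, from 0 (shut) to 1 (fully open), then the shift along the world's x, y, z in m, then the turn, a rotation vector about the world's x, y, z in rad. A call has 1 to 12 rows; each row shifts and turns the commanded pose from where the row before left it; what a row does not reach is not made up. A row lasts 1/8 s, in which the tool goes at most 62.5 mm and 10.7 degrees, less where a joint would pass 70% of its speed; a pose out of reach is approached as far as the arm can. A call is refused whole if a number of a shift passes 0.0625 or a number of a turn 0.188, either way. A call with a gripper value outside its range is refused whole. The fingers move at their own pace and stop on an object; "newtons" is the grip in N (left out, the last holds). Time passes only in rows, so rows that do not move let the fingers close. It gives the time, the measured TCP pose, the force and the opening at its end, in the units of the state.
- manip.get_state(): the state, without advancing time (a new reading comes with each control period).
- manip.read_camera(name): name is "scene" or "top" or "wrist"; returns a dict with "image" (400x640x3 uint8, red, green, blue), "camera_matrix" (3x3 intrinsics, pixels), "rvec" (rotation vector, rad) and "tvec" (3), from world to camera coordinates, as OpenCV has them; the wrist camera has in their place "mount" (4x4, takes a point from camera to tool coordinates, whose origin is the TCP and whose axes are the flange's). Camera axes: x right, y down, z forward; pixel columns grow to the right and rows downward; lengths in mm; the calibration is good to about 2 mm. A picture is of the moment at which its call begins: read the wrist's pose just before it. There is no depth.
- manip.hand_in(): hands the job in, once; it reports no verdict.
The state is a dict: "t": time; "joints": joint angles; "joint_vel": joint speeds; "joint_torque": joint torques, N m; "eef_pos": TCP position; "orientation": TCP orientation; "ft_force": force on the tool from outside, world axes, zero at the start; "ft_torque": the same for the moment, N m; "finger_gap": finger opening in mm.
Only numpy, scipy, OpenCV 4.12 (cv2) and the standard library are available. Lean on these libraries where they do the work, as an engineer would, in place of code of your own. Each camera call takes 0.05 s, during which the arm holds its last target.

## Working session

There is one attempt and no reset: what is moved stays moved. The work goes in short steps, Python scripts to look and compute and a tool call to move; the robot and the scene stay as the last step left them, time stands still between calls to the robot, and variables do not carry over. Pictures are saved under pics/ and viewed, and the job is handed in when it is done.

Besides the shell and the picture viewer there is one more tool, called as name(argument=value, ...) on one line, values as JSON. play_rows: Moves the arm, as the interface text tells. Its arguments: {"type":"object","properties":{"plan":{"type":"array"},"newtons":{"type":"number"}},"required":["plan"]}

```bash
ls; mkdir -p pics
python3 - <<'E'
from station import manip
import cv2
print(manip.get_state())
for n in ("scene","top"):
    c=manip.read_camera(n); cv2.imwrite(f"pics/{n}0.png",c["image"][:,:,::-1]); print(n,c["camera_matrix"],c["rvec"],c["tvec"])
E
```

```text
pics
{'t': 0.0, 'joints': array([-1.22287628e+00,  2.64772000e-01,  1.60538641e+00, -3.83864415e-05,
        1.27368465e+00, -3.68800426e-02]), 'joint_vel': array([0.00038612, 0.00102262, 0.00092699, 0.00141247, 0.00058212,
       0.00118687]), 'joint_torque': array([-1.99284397e-03, -5.15117526e+01, -3.67312896e+01, -2.31380800e-04,
        1.29561828e-02,  1.13192630e-05]), 'eef_pos': array([ 253.10716893, -624.90056962,  206.1426798 ]), 'orientation': array([ 9.81546438e-01,  1.91220616e-01, -1.92411244e-04, -1.10877937e-03]), 'ft_force': array([ 0.05670104,  0.78290423, -0.95159703]), 'ft_torque': array([0.00388135, 0.00605752, 0.04826264]), 'finger_gap': 85.87776953475166}
scene [[502.61528282   0.         318.92515291]
 [  0.         502.61528282 192.40523467]
 [  0.           0.           1.        ]] [ 2.33933031  0.20136221 -0.08516072] [-565.72260711  -20.05932125 1885.13527954]
top [[498.90850084   0.         321.1996839 ]
 [  0.         498.90850084 204.8446104 ]
 [  0.           0.           1.        ]] [ 2.13520958 -2.16305779  0.14129326] [ -16.5098573   605.90488623 1479.11010691]
```

View pics/scene0.png

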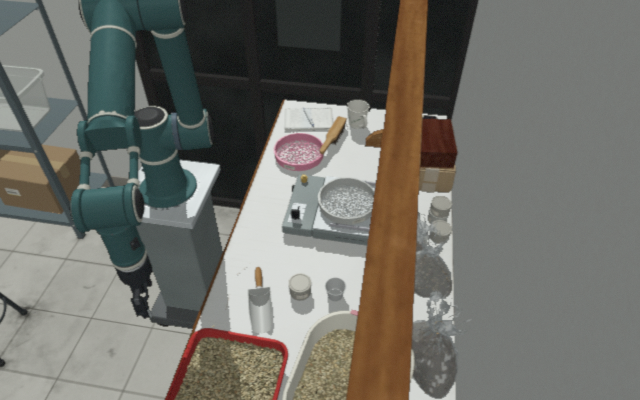

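View pics/top0.png

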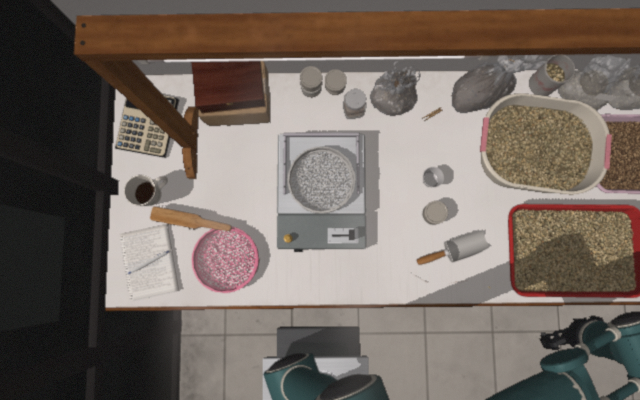

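The scene view shows the grey sieve on the shaker at (347,200), and the pink decoy at (299,151). In the top view the sieve is at (322,179), the lever at about (347,235), the brass weight at (290,238) and the pink decoy at (226,258). The grey one on the shaker is the one meant. I'll enlarge that area.

Run:
```python
import cv2
i=cv2.imread("pics/top0.png")
cv2.imwrite("pics/c1.png",cv2.resize(i[120:260,265:385],None,fx=5,fy=4.28,interpolation=cv2.INTER_CUBIC) if 0 else cv2.resize(i[122:262,265:385],None,fx=4.25,fy=4.25,interpolation=cv2.INTER_CUBIC))
i=cv2.imread("pics/scene0.png")
cv2.imwrite("pics/c2.png",cv2.resize(i[160:260,270:400],None,fx=6,fy=6,interpolation=cv2.INTER_CUBIC))
```

```text
(no output)
```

View pics/c1.png

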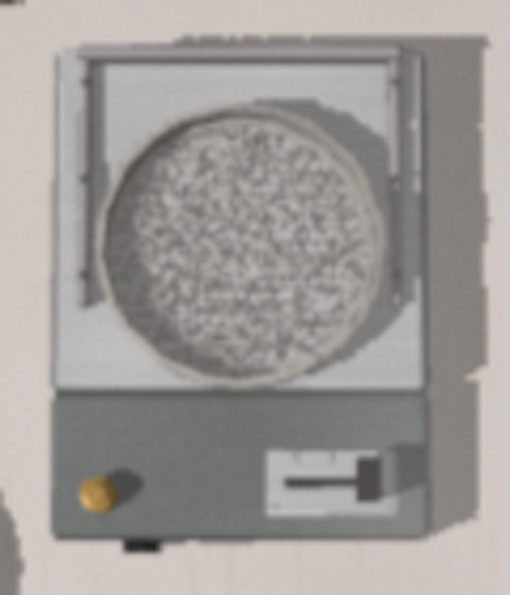

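View pics/c2.png

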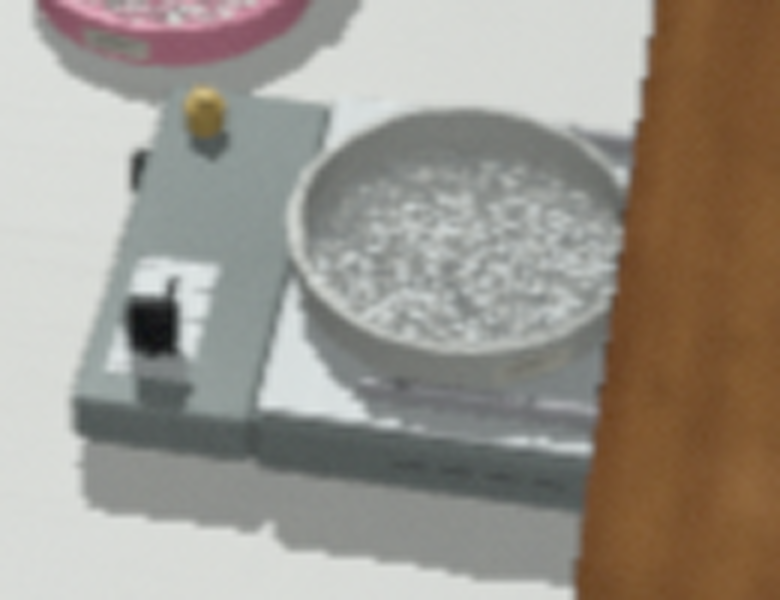

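```bash
cat > h.py <<'E'
import numpy as np, cv2
from station import manip
from scipy.optimize import least_squares
def pix(P,c):
    return cv2.projectPoints(np.asarray(P,float).reshape(-1,3),c["rvec"],c["tvec"],c["camera_matrix"],None)[0][:,0]
def ray(uv,z,c):
    R=cv2.Rodrigues(np.asarray(c["rvec"]))[0];C=-R.T@np.ravel(c["tvec"])
    d=R.T@np.linalg.inv(c["camera_matrix"])@np.array([uv[0],uv[1],1.]);return C+d*(z-C[2])/d[2]
def S2W(p,q):
    x,y,a=p;q=np.atleast_2d(np.asarray(q,float));c,s=np.cos(a),np.sin(a)
    return np.c_[x+c*q[:,0]-s*q[:,1],y+s*q[:,0]+c*q[:,1],q[:,2]]
E
python3 - <<'E'
from h import *
c=manip.read_camera("top")
f=lambda a:np.array([265,122])+(np.asarray(a,float)+.5)/4.25-.5
obs=f([[54,389],[424,389],[57,48],[424,52],[53,537],[427,538]])
P=[[-58,135,55],[-58,-135,55],[188,135,55],[188,-135,55],[-165,135,45],[-165,-135,45]]
r=least_squares(lambda p:(pix(S2W(p,P),c)-obs).ravel(),[600,0,0],x_scale=[100,100,.1])
print(r.x,r.fun.reshape(-1,2).round(2))
p=r.x
def W2S(w):
    a=p[2];d=np.array(w[:2])-p[:2];return np.array([np.cos(a)*d[0]+np.sin(a)*d[1],-np.sin(a)*d[0]+np.cos(a)*d[1]])
print("handle",W2S(ray(f([368,480]),85,c)), "world of nominal",S2W(p,[[-125,-90,65]]))
print("sieve L,R,T,B rim",[W2S(ray(f(q),89,c)).round(1) for q in ([97,250],[385,250],[245,102],[245,386])])
for n,q,z in(("brass",[96,492],72),):print(n,W2S(ray(f(q),z,c)))
print("home",S2W(p,[[75,0,55]]))
for n,q in (("tin",[435,211]),("cup",[432,176]),("scoopL",[417,262])): print(n,ray(q,40,c))
print("beam",[ray(q,z,c).round() for q in([300,12],[300,52]) for z in (300,500,700)])
print(C:=-cv2.Rodrigues(np.asarray(c["rvec"]))[0].T@np.ravel(c["tvec"]))
cs=manip.read_camera("scene")
print(pix(S2W(p,[[-165,-135,45],[-165,135,45],[-58,-135,55]]),cs), "crop2:",(pix(S2W(p,[[-165,-135,45],[-165,135,45],[-58,-135,55],[-125,-90,85]]),cs)-[270,160])*6)
E
```

```text
[ 6.37828661e+02 -2.43380394e+01 -1.58780781e-02] [[-1.14 -0.55]
 [ 1.42 -0.32]
 [-0.61  0.39]
 [ 0.72 -0.4 ]
 [-1.14  0.38]
 [ 0.75  0.42]]
handle [-125.92013897  -89.0912067 ] world of nominal [[ 511.41545107 -112.34201821   65.        ]]
sieve L,R,T,B rim [array([34.2, 99.7]), array([  34.7, -101.5]), array([140.5,  -3.4]), array([-61.3,  -4. ])]
brass [-133.83688918   99.57315838]
home [[712.81920725 -25.52884526  55.        ]]
tin [ 582.2954797  -370.10414133   40.        ]
cup [ 690.62454665 -365.60419601   40.        ]
scoopL [ 428.95911042 -309.49494501   40.        ]
beam [array([1090.,   25.,  300.]), array([979.,  16., 500.]), array([868.,   7., 700.]), array([977.,  25., 300.]), array([885.,  17., 500.]), array([792.,   8., 700.])]
[ 400.08076469  -29.58212776 1547.32682209]
[[280.52885034 225.84222719]
 [297.91744368 172.68223001]
 [311.77870682 228.32739548]] crop2: [[ 63.17310206 395.05336314]
 [167.5046621   76.09338007]
 [250.67224091 409.9643729 ]
 [148.31540563 298.02687565]]
```

play_rows(plan=[[0.6,0.025,0.05,0,0,0,-0.034],[0.6,0.025,0.05,0,0,0,-0.034],[0.6,0.025,0.05,0,0,0,-0.034],[0.6,0.025,0.05,0,0,0,-0.034],[0.6,0.025,0.05,0,0,0,-0.034],[0.6,0.025,0.05,0,0,0,-0.034],[0.6,0.025,0.05,0,0,0,-0.034],[0.6,0.025,0.05,0,0,0,-0.034],[0.6,0.025,0.05,0,0,0,-0.034],[0.6,0.025,0.05,0,0,0,-0.034],[0.6,0.025,0.05,0,0,0,-0.034],[0.6,0.02,0.05,0,0,0,-0.034]])

```text
t: 1.7
eef_pos: [549.0, -23.8, 207.5]
orientation: [1.0, -0.012, 0.0, 0.0]
ft_force: [1.2, 0.4, 0.6]
finger_gap: 51.3
```

```bash
cat > st.py <<'E'
from h import *
from scipy.spatial.transform import Rotation as R
p=[637.83,-24.34,-0.0159]
s=manip.get_state();e=s["eef_pos"];a=p[2];d=e[:2]-p[:2]
m=R.from_quat(s["orientation"]).as_matrix()
print("t",s["t"],"eef",e.round(1),"shaker",(np.cos(a)*d[0]+np.sin(a)*d[1]).round(1),(-np.sin(a)*d[0]+np.cos(a)*d[1]).round(1),"yaw",np.arctan2(m[1,0],m[0,0]).round(4),"z",m[:,2].round(3),"F",s["ft_force"].round(1),"gap",s["finger_gap"],manip.tips_ahead)
E
python3 st.py
```

```text
t 1.7 eef [549.  -23.8 207.5] shaker -88.8 -0.9 yaw -0.0241 z [ 0. -0. -1.] F [1.2 0.4 0.6] gap 51.27512398793533 14.0
```

Run:
```python
from h import *
c=manip.read_camera("wrist");cv2.imwrite("pics/w1.png",c["image"][:,:,::-1]);print(c["mount"],c["camera_matrix"])
```

```text
[[ 8.32643339e-04 -9.57711959e-01 -2.87727493e-01  7.32231128e+01]
 [ 9.99999649e-01  8.24613561e-04  1.49102113e-04 -1.03539331e+00]
 [ 9.44671159e-05 -2.87727516e-01  9.57712309e-01 -1.65891754e+02]
 [ 0.00000000e+00  0.00000000e+00  0.00000000e+00  1.00000000e+00]] [[292.92357629   0.         317.23694437]
 [  0.         292.92357629 197.79997136]
 [  0.           0.           1.        ]]
```

View pics/w1.png

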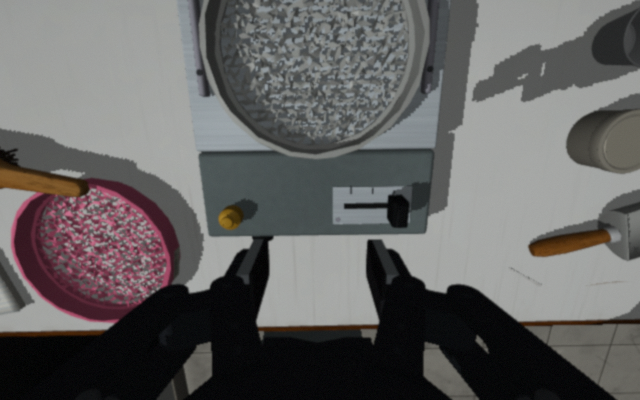

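play_rows(plan=[[0.6,0.0,0.001,-0.03,0,0,0.008],[0.6,0,0,-0.04,0,0,0],[0.6,0,0,-0.03,0,0,0],[0.6,0,0,-0.017,0,0,0],[0.6,0,0,0,0,0,0]])

```text
t: 2.38
eef_pos: [547.2, -24.7, 89.2]
orientation: [1.0, -0.008, -0.001, -0.0]
ft_force: [0.3, 0.2, 0.6]
finger_gap: 51.1
```

```bash
python3 st.py
python3 - <<'E'
from h import *
c=manip.read_camera("wrist");cv2.imwrite("pics/w2.png",c["image"][:,:,::-1])
c=manip.read_camera("scene");cv2.imwrite("pics/s2.png",cv2.resize(c["image"][130:260,240:400,::-1],None,fx=4,fy=4))
E
```

```text
t 2.375 eef [547.2 -24.7  89.2] shaker -90.6 -1.8 yaw -0.0153 z [-0.003  0.    -1.   ] F [0.3 0.2 0.6] gap 51.05819874448913 14.0
```

View pics/w2.png

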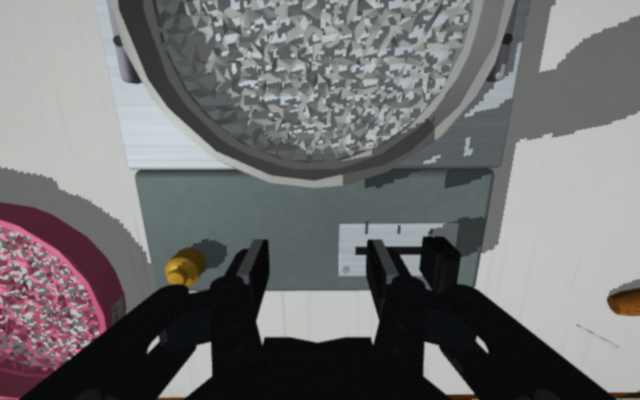

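View pics/s2.png

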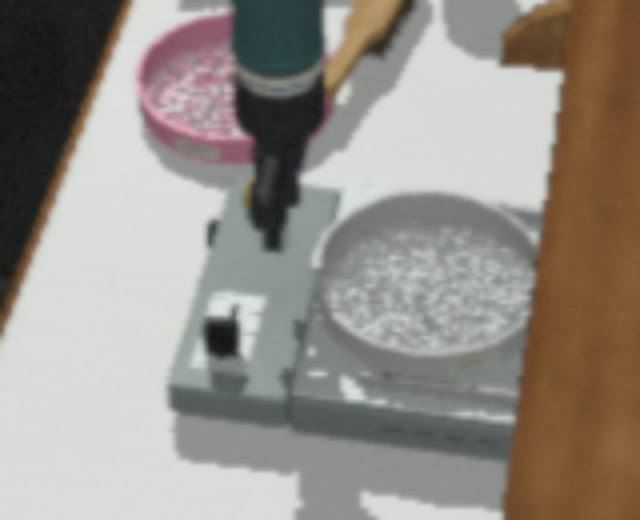

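The fingers are lined up with the middle of the sieve's front wall: in the wrist view the finger gap is at u≈316 and the sieve and deck middle at about 316. Next I lower a little and push.

play_rows(plan=[[0.6,0.0,0.001,-0.013,0,0,0],[0.6,0.008,0,0,0,0,0],[0.6,0.006,0,0,0,0,0],[0.6,0.005,0,0,0,0,0],[0.6,0.005,0,0,0,0,0],[0.6,0.005,0,0,0,0,0],[0.6,0.005,0,0,0,0,0],[0.6,0.005,0,0,0,0,0],[0.6,0.0,0,0,0,0,0]])

```text
t: 3.6
eef_pos: [587.8, -23.6, 77.5]
orientation: [1.0, -0.008, 0.0, -0.0]
ft_force: [0.3, -0.2, 0.1]
finger_gap: 51.3
```

```bash
python3 st.py
python3 - <<'E'
from h import *
c=manip.read_camera("wrist");cv2.imwrite("pics/w3.png",c["image"][:,:,::-1])
c=manip.read_camera("scene");cv2.imwrite("pics/s3.png",cv2.resize(c["image"][130:260,240:400,::-1],None,fx=4,fy=4))
E
```

```text
t 3.6 eef [587.8 -23.6  77.5] shaker -50.1 -0.1 yaw -0.0152 z [ 0.  0. -1.] F [ 0.3 -0.2  0.1] gap 51.250333151821955 14.0
```

View pics/w3.png

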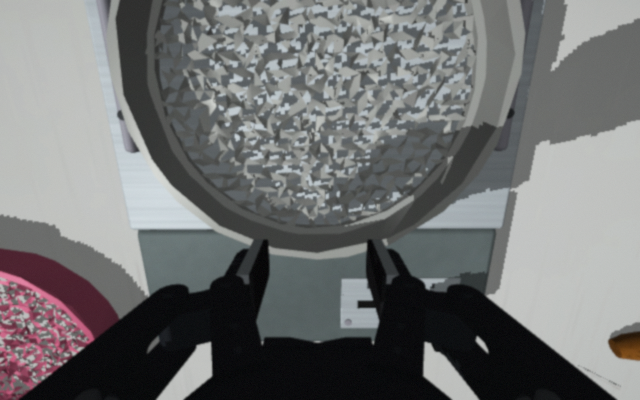

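View pics/s3.png

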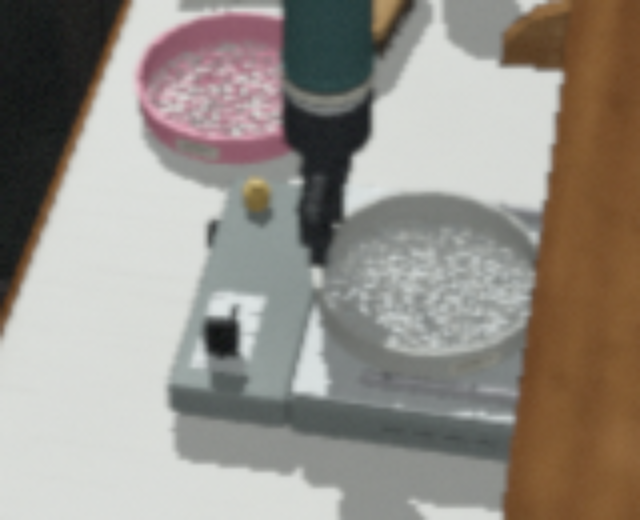

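play_rows(plan=[[0.6,0.004,0,0,0,0,0],[0.6,0.004,0,0,0,0,0],[0.6,0.004,0,0,0,0,0],[0.6,0.0,0,0,0,0,0]])

```text
t: 4.2
eef_pos: [599.8, -23.7, 77.5]
orientation: [1.0, -0.008, 0.0, 0.0]
ft_force: [-1.0, -0.0, -0.1]
finger_gap: 51.2
```

```bash
python3 st.py
python3 - <<'E'
from h import *
c=manip.read_camera("wrist");cv2.imwrite("pics/w4.png",c["image"][:,:,::-1])
c=manip.read_camera("top");cv2.imwrite("pics/t4.png",cv2.resize(c["image"][122:262,265:385,::-1],None,fx=4.25,fy=4.25,interpolation=cv2.INTER_CUBIC))
E
```

```text
t 4.2 eef [599.8 -23.7  77.5] shaker -38.0 0.1 yaw -0.0152 z [ 0. -0. -1.] F [-1.  -0.  -0.1] gap 51.18374709934123 14.0
```

View pics/w4.png

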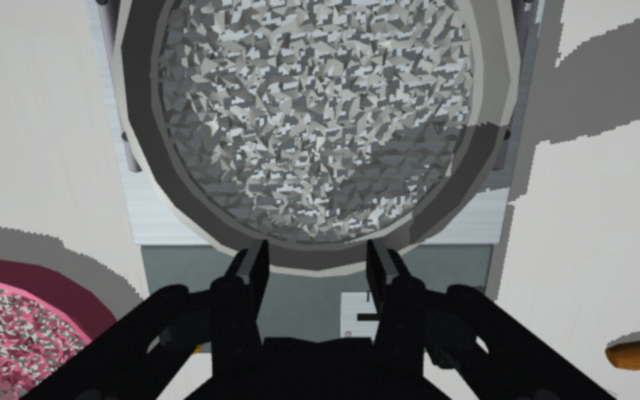

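View pics/t4.png

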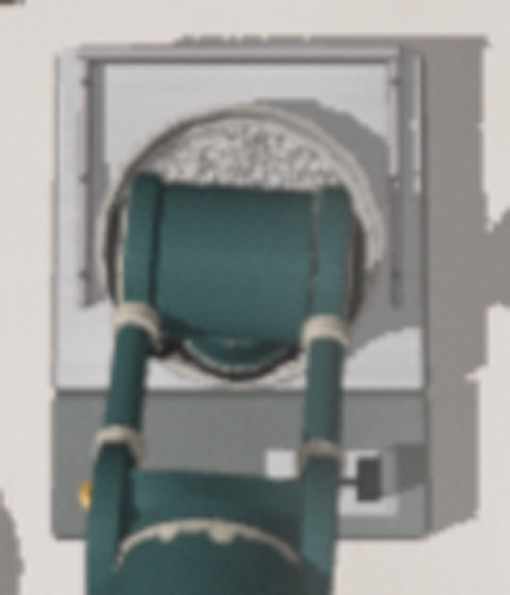

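Run:
```python
from h import *
from scipy.spatial.transform import Rotation as R
s=manip.get_state();c=manip.read_camera("wrist")
M=np.array(c["mount"]);K=np.array(c["camera_matrix"])
p=[637.83,-24.34,-0.0159]
T=np.eye(4);T[:3,:3]=R.from_quat(s["orientation"]).as_matrix();T[:3,3]=s["eef_pos"];WC=np.linalg.inv(T@M)
def w(P):
    P=np.atleast_2d(P);q=(WC@np.c_[P,np.ones(len(P))].T)[:3];u=K@q;return (u[:2]/u[2]).T.round(0)
def tool(P): return w((T@np.r_[P,1.])[:3])
for z in(14,8,2): print("tool tip",z,[tool([x,25,z])[0] for x in(11,0,-11)])
print("deck front corners",w(S2W(p,[[-58,135,55],[-58,-135,55],[0,107,69],[0,-107,69]])))
for sx in(39,45,50,55,60): print(sx,w(S2W(p,[[sx-101,0,89],[sx-101,0,55],[sx-97,25,89],[sx,101,89],[sx,-101,89]])).tolist())
```

```text
tool tip 14 [array([357., 210.]), array([357., 226.]), array([356., 241.])]
tool tip 8 [array([359., 213.]), array([358., 229.]), array([357., 245.])]
tool tip 2 [array([360., 216.]), array([359., 233.]), array([358., 249.])]
deck front corners [[128. 247.]
 [510. 247.]
 [142. 170.]
 [496. 170.]]
39 [[319.0, 278.0], [319.0, 252.0], [277.0, 272.0], [118.0, 101.0], [521.0, 101.0]]
45 [[319.0, 269.0], [319.0, 244.0], [277.0, 263.0], [115.0, 88.0], [524.0, 88.0]]
50 [[319.0, 262.0], [319.0, 238.0], [276.0, 256.0], [113.0, 77.0], [526.0, 78.0]]
55 [[319.0, 254.0], [319.0, 231.0], [276.0, 248.0], [111.0, 66.0], [528.0, 66.0]]
60 [[319.0, 246.0], [319.0, 224.0], [276.0, 240.0], [109.0, 54.0], [530.0, 55.0]]
```

Run:
```python
import cv2
from h import *
i=cv2.imread("pics/w4.png")[200:340,200:440]
i=cv2.convertScaleAbs(i,alpha=1.6,beta=40)
cv2.imwrite("pics/w4c.png",cv2.resize(i,None,fx=3.3,fy=3.3,interpolation=cv2.INTER_CUBIC))
c=manip.read_camera("scene");cv2.imwrite("pics/s4.png",cv2.resize(cv2.convertScaleAbs(c["image"][150:230,290:370,::-1],alpha=1.4,beta=30),None,fx=7,fy=7,interpolation=cv2.INTER_CUBIC))
s=manip.get_state();
for dy in(32,-32):
  for z in(14,8,0,-25):
    e=s["eef_pos"]; print(dy,z,[((pix([e[0]+dx,e[1]+dy,e[2]-z],c)[0]-[290,150])*7).round() for dx in (-11,11)])
```

```text
32 14 [array([233., 295.]), array([276., 300.])]
32 8 [array([233., 287.]), array([276., 292.])]
32 0 [array([233., 275.]), array([276., 280.])]
32 -25 [array([233., 239.]), array([277., 244.])]
-32 14 [array([211., 385.]), array([255., 390.])]
-32 8 [array([211., 376.]), array([255., 382.])]
-32 0 [array([211., 365.]), array([256., 370.])]
-32 -25 [array([211., 329.]), array([256., 334.])]
```

View pics/w4c.png

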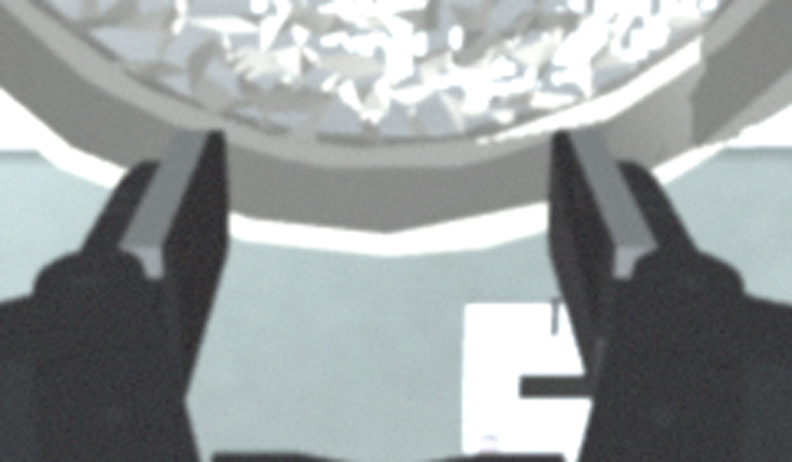

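View pics/s4.png

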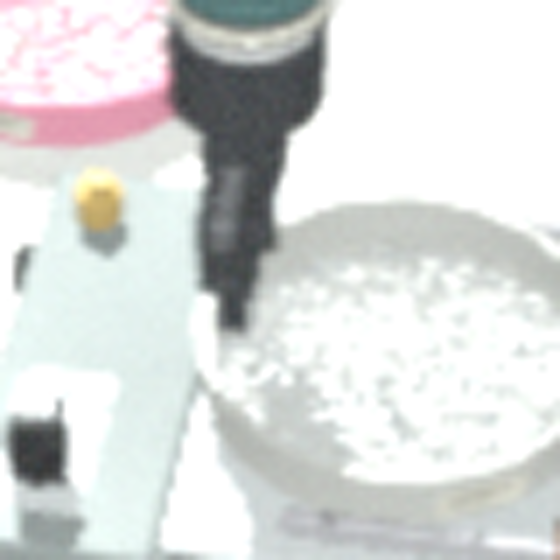

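Both views disagree with the nominal fingertip length. The visible fingertips (scene crop 232,328; wrist 267,240) seem to sit about 25 mm behind the TCP, hovering over the sieve's rim. The sieve hasn't moved. I'll go up and back, then look at the fingers again.

play_rows(plan=[[0.6,0,0,0.03,0,0,0],[0.6,-0.03,0,0.01,0,0,0],[0.6,-0.035,0,0,0,0,0],[0.0,0,0,0,0,0,0],[0.0,0,0,0,0,0,0],[0.0,0,0,0,0,0,0],[0.0,0,0,0,0,0,0],[0.0,0,0,0,0,0,0]])

```text
t: 5.4
eef_pos: [534.7, -23.7, 117.3]
orientation: [1.0, -0.008, -0.0, 0.0]
ft_force: [-0.4, 0.5, -0.3]
finger_gap: -0.0
```

```bash
python3 st.py
python3 - <<'E'
from h import *
c=manip.read_camera("wrist");i=c["image"][:,:,::-1];cv2.imwrite("pics/w5.png",cv2.convertScaleAbs(i,alpha=1.5,beta=30))
c=manip.read_camera("scene");cv2.imwrite("pics/s5.png",cv2.resize(cv2.convertScaleAbs(c["image"][140:230,270:360,::-1],alpha=1.3,beta=20),None,fx=6,fy=6,interpolation=cv2.INTER_CUBIC))
s=manip.get_state();e=s["eef_pos"]
for z in (14,0,-25): print(z,((pix([e[0],e[1],e[2]-z],c)[0]-[270,140])*6).round())
E
```

```text
t 5.4 eef [534.7 -23.7 117.3] shaker -103.1 -1.0 yaw -0.0152 z [-0. -0. -1.] F [-0.4  0.5 -0.3] gap -0.0010334707464158368 14.0
14 [218. 291.]
0 [218. 273.]
-25 [217. 241.]
```

View pics/w5.png

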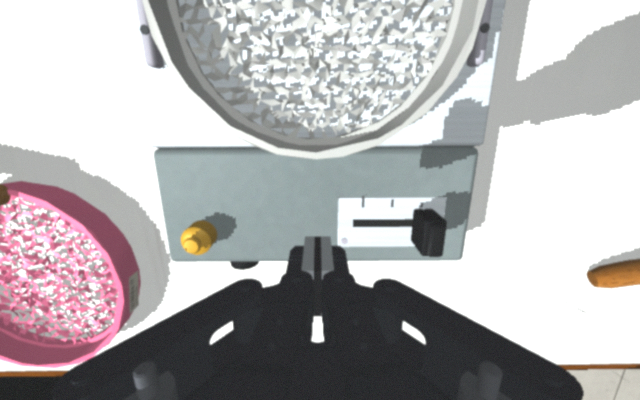

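View pics/s5.png

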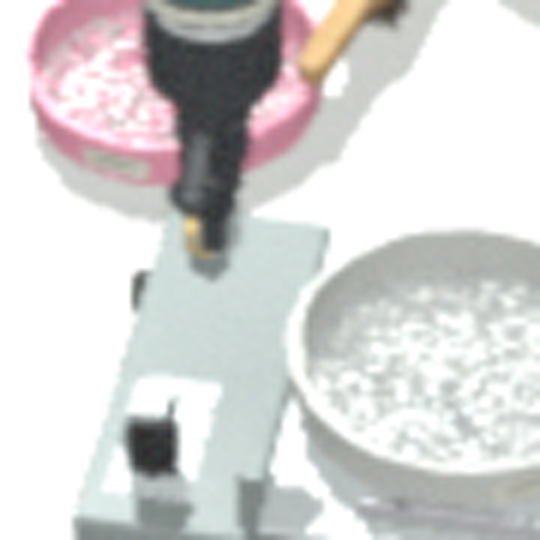

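play_rows(plan=[[0,0,0,-0.02,0,0,0],[0,0,0,-0.02,0,0,0],[0,0,0,-0.01,0,0,0],[0,0,0,-0.004,0,0,0],[0,0,0,0,0,0,0]])

```text
t: 6.12
eef_pos: [534.6, -23.7, 63.7]
orientation: [1.0, -0.008, 0.0, 0.0]
ft_force: [-0.1, -0.3, 1.1]
finger_gap: 0.1
```

```bash
python3 st.py
python3 - <<'E'
from h import *
c=manip.read_camera("wrist");i=c["image"][:,:,::-1];cv2.imwrite("pics/w6.png",cv2.convertScaleAbs(i,alpha=1.5,beta=30))
c=manip.read_camera("scene");cv2.imwrite("pics/s6.png",cv2.resize(cv2.convertScaleAbs(c["image"][140:230,270:360,::-1],alpha=1.3,beta=20),None,fx=6,fy=6,interpolation=cv2.INTER_CUBIC))
E
```

```text
t 6.125 eef [534.6 -23.7  63.7] shaker -103.2 -1.0 yaw -0.0152 z [ 0. -0. -1.] F [-0.1 -0.3  1.1] gap 0.11817543384735962 14.0
```

View pics/w6.png

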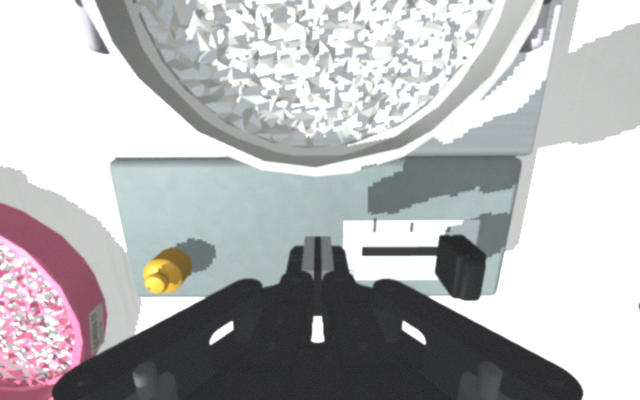

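View pics/s6.png

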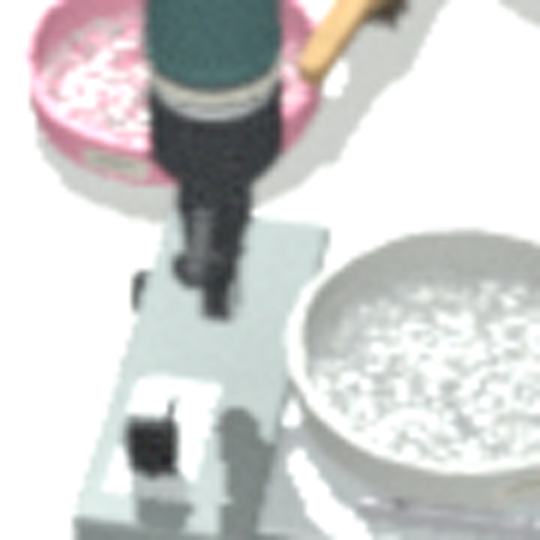

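Run:
```python
from h import *
c=manip.read_camera("scene")
for z in (45,50,60,70,80,90): print(z,((pix([534.6,-23.7,z],c)[0]-[270,140])*6).round(),((pix([545.6,-23.7,z],c)[0]-[270,140])*6).round())
```

```text
45 [220. 362.] [239. 364.]
50 [220. 356.] [239. 358.]
60 [220. 344.] [238. 346.]
70 [219. 332.] [238. 334.]
80 [219. 320.] [238. 322.]
90 [219. 307.] [238. 310.]
```

play_rows(plan=[[0,0,0,-0.003,0,0,0],[0,0,0,-0.003,0,0,0],[0,0,0,0,0,0,0]])

```text
t: 6.65
eef_pos: [534.0, -23.6, 57.1]
orientation: [1.0, -0.008, -0.0, -0.0]
ft_force: [0.5, -0.5, 0.3]
finger_gap: -0.2
```

The nominal tip would already be inside the console top, yet there is no contact. So the tips really are shorter than stated. I'll find their height with a gentle touch on the free console top.

play_rows(plan=[[0,0,0,-0.006,0,0,0],[0,0,0,-0.005,0,0,0],[0,0,0,-0.004,0,0,0],[0,0,0,0,0,0,0]])

```text
t: 7.15
eef_pos: [533.9, -23.6, 41.8]
orientation: [1.0, -0.008, -0.001, -0.0]
ft_force: [0.5, 0.4, 0.4]
finger_gap: 0.1
```

play_rows(plan=[[0,0,0,-0.003,0,0,0],[0,0,0,-0.003,0,0,0],[0,0,0,0,0,0,0]])

```text
t: 7.52
eef_pos: [534.1, -23.6, 36.2]
orientation: [1.0, -0.008, -0.0, -0.0]
ft_force: [0.0, 0.2, 0.1]
finger_gap: 0.5
```

play_rows(plan=[[0,0,0,-0.003,0,0,0],[0,0,0,-0.002,0,0,0],[0,0,0,0,0,0,0]])

```text
t: 7.9
eef_pos: [534.1, -23.6, 31.2]
orientation: [1.0, -0.008, -0.0, -0.0]
ft_force: [-0.3, -0.6, -1.2]
finger_gap: 0.1
```

```bash
python3 st.py
python3 - <<'E'
from h import *
c=manip.read_camera("wrist");i=c["image"][:,:,::-1];cv2.imwrite("pics/w7.png",cv2.convertScaleAbs(i,alpha=1.5,beta=30))
c=manip.read_camera("scene");cv2.imwrite("pics/s7.png",cv2.resize(cv2.convertScaleAbs(c["image"][140:230,270:360,::-1],alpha=1.3,beta=20),None,fx=6,fy=6,interpolation=cv2.INTER_CUBIC))
E
```

```text
t 7.9 eef [534.1 -23.6  31.2] shaker -103.7 -0.9 yaw -0.0152 z [-0.  0. -1.] F [-0.3 -0.6 -1.2] gap 0.07115505731078144 14.0
```

View pics/w7.png

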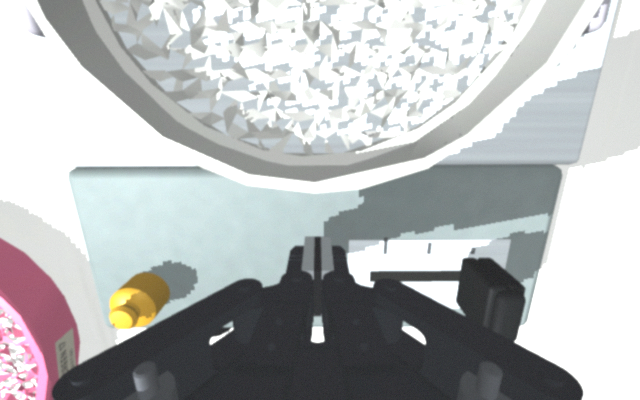

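View pics/s7.png

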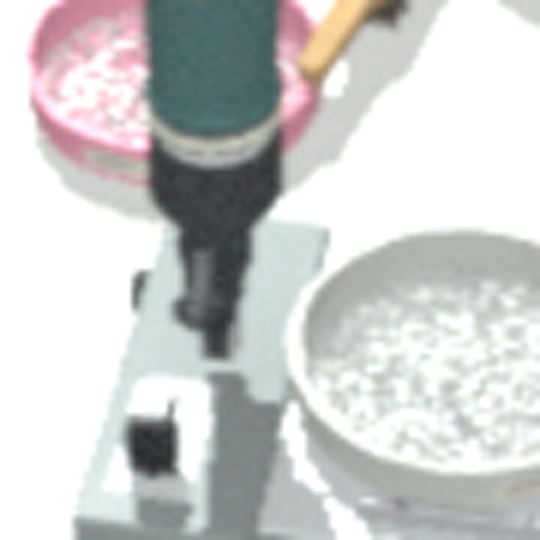

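The tips sit about 18 mm above the TCP: the scene crop tip at (215,358) gives about z 49 with the TCP at 31. For pushing the sieve I use TCP z≈46, so the tips are about 64 mm up, 9 mm above the deck.

play_rows(plan=[[0,0,0,0.015,0,0,0],[0,0.01,0.001,0,0,0,0],[0,0.01,0,0,0,0,0],[0,0.005,0,0,0,0,0],[0,0.005,0,0,0,0,0],[0,0.005,0,0,0,0,0],[0,0.005,0,0,0,0,0],[0,0.005,0,0,0,0,0],[0,0,0,0,0,0,0]])

```text
t: 9.12
eef_pos: [580.2, -22.7, 46.5]
orientation: [1.0, -0.008, 0.001, 0.0]
ft_force: [-0.3, -0.4, 0.0]
finger_gap: 0.2
```

```bash
python3 st.py
python3 - <<'E'
from h import *
c=manip.read_camera("wrist");i=c["image"][:,:,::-1];cv2.imwrite("pics/w8.png",cv2.convertScaleAbs(i,alpha=1.5,beta=30))
c=manip.read_camera("scene");cv2.imwrite("pics/s8.png",cv2.resize(cv2.convertScaleAbs(c["image"][140:230,270:360,::-1],alpha=1.3,beta=20),None,fx=6,fy=6,interpolation=cv2.INTER_CUBIC))
E
```

```text
t 9.125 eef [580.2 -22.7  46.5] shaker -57.7 0.7 yaw -0.0152 z [ 0.001 -0.    -1.   ] F [-0.3 -0.4  0. ] gap 0.15044668795950808 14.0
```

View pics/w8.png

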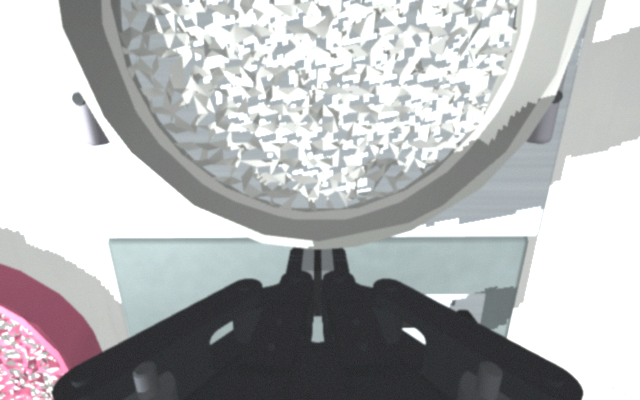

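View pics/s8.png

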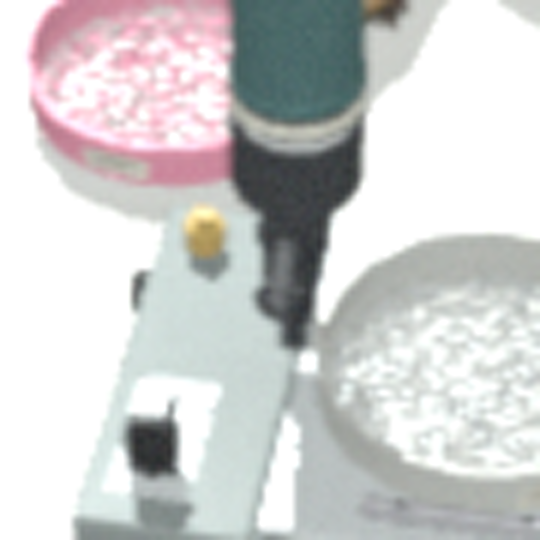

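The sieve is now being pushed: its left edge in the scene crop moved from 290 to about 322, and the rim hides the tips in the wrist view. I continue towards the fence.

play_rows(plan=[[0,0.004,0,0,0,0,0],[0,0.004,0,0,0,0,0],[0,0.004,0,0,0,0,0],[0,0.003,0,0,0,0,0],[0,0.002,0,0,0,0,0],[0,0.0,0,0,0,0,0]])

```text
t: 9.98
eef_pos: [596.8, -22.6, 46.5]
orientation: [1.0, -0.008, 0.0, -0.0]
ft_force: [-2.4, 0.4, 2.1]
finger_gap: 0.0
```

play_rows(plan=[[0,0.002,0,0,0,0,0],[0,0.002,0,0,0,0,0],[0,0.0,0,0,0,0,0]])

```text
t: 10.35
eef_pos: [600.8, -22.7, 46.4]
orientation: [1.0, -0.008, 0.0, 0.0]
ft_force: [-2.7, 0.8, 1.5]
finger_gap: 0.1
```

```bash
python3 st.py
```

```text
t 10.35 eef [600.8 -22.7  46.4] shaker -37.1 1.1 yaw -0.0152 z [ 0.001 -0.    -1.   ] F [-2.7  0.8  1.5] gap 0.06468753468013987 14.0
```

play_rows(plan=[[0,0.002,0,0,0,0,0],[0,0.001,0,0,0,0,0],[0,0.0,0,0,0,0,0]])

```text
t: 10.72
eef_pos: [602.9, -22.6, 46.4]
orientation: [1.0, -0.008, -0.001, -0.0]
ft_force: [-5.4, 0.3, 3.5]
finger_gap: 0.0
```

play_rows(plan=[[0,0.001,0,0,0,0,0],[0,0.001,0,0,0,0,0],[0,0.0,0,0,0,0,0]])

```text
t: 11.1
eef_pos: [603.0, -22.6, 46.4]
orientation: [1.0, -0.008, -0.002, -0.0]
ft_force: [-9.9, -1.4, 8.0]
finger_gap: 0.0
```

```bash
python3 st.py
python3 - <<'E'
from h import *
c=manip.read_camera("wrist");i=c["image"][:,:,::-1];cv2.imwrite("pics/w9.png",i)
c=manip.read_camera("top");cv2.imwrite("pics/t9.png",cv2.resize(c["image"][122:262,265:385,::-1],None,fx=4.25,fy=4.25,interpolation=cv2.INTER_CUBIC))
E
```

```text
t 11.1 eef [603.  -22.6  46.4] shaker -34.9 1.2 yaw -0.015 z [-0.005  0.    -1.   ] F [-9.9 -1.4  8. ] gap 0.04375768289647818 14.0
```

View pics/t9.png

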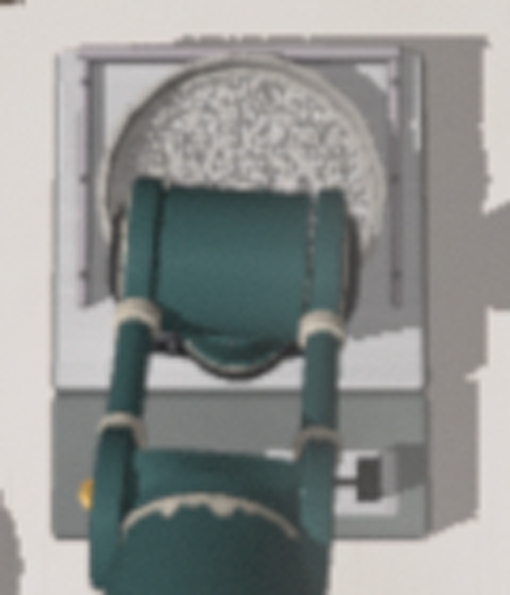

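View pics/w9.png

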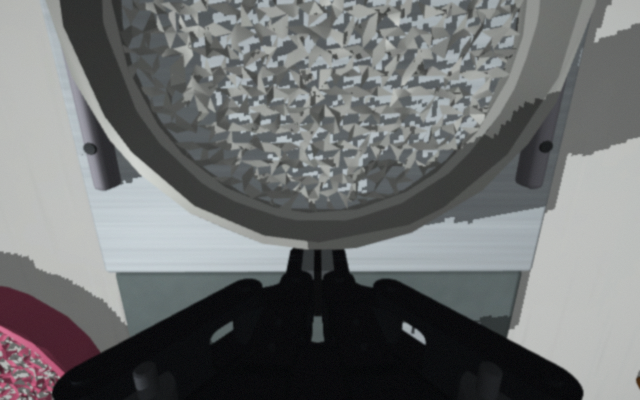

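The TCP has stalled while the force rose to about 10 N, and the rim touches the fence in the top view (rim top at crop v≈54). Now I back off straight, go up, and cross to the right of the lever.

play_rows(plan=[[0,-0.003,0,0,0,0,0],[0,-0.01,0,0,0,0,0],[0,-0.03,0,0,0,0,0],[0,0,0,0.04,0,0,0],[0,0,0,0.05,0,0,0],[0,-0.02,-0.04,0,0,0,0],[0,-0.02,-0.045,0,0,0,0],[0,-0.01,-0.045,0,0,0,0],[0,0,0,0,0,0,0]])

```text
t: 12.32
eef_pos: [512.1, -155.3, 136.8]
orientation: [1.0, -0.01, 0.001, 0.001]
ft_force: [-0.2, -0.1, 0.1]
finger_gap: 0.1
```

```bash
python3 st.py
python3 - <<'E'
from h import *
from scipy.spatial.transform import Rotation as R
s=manip.get_state();c=manip.read_camera("wrist");i=c["image"][:,:,::-1];cv2.imwrite("pics/w10.png",cv2.convertScaleAbs(i,alpha=1.3,beta=20))
M=np.array(c["mount"]);K=np.array(c["camera_matrix"]);p=[637.83,-24.34,-0.0159]
T=np.eye(4);T[:3,:3]=R.from_quat(s["orientation"]).as_matrix();T[:3,3]=s["eef_pos"];WC=np.linalg.inv(T@M)
q=(WC@np.c_[S2W(p,[[-110,-98.5,85],[-110,-81.5,85],[-140,-98.5,85],[-140,-81.5,85],[-165,-135,45],[-60,-135,45],[-26,0,89]]),np.ones(7)].T)[:3];u=K@q;print((u[:2]/u[2]).T.round())
c=manip.read_camera("top");cv2.imwrite("pics/t10.png",cv2.resize(c["image"][122:262,265:385,::-1],None,fx=4.25,fy=4.25,interpolation=cv2.INTER_CUBIC))
E
```

```text
t 12.325 eef [ 512.1 -155.3  136.8] shaker -123.6 -132.9 yaw -0.0192 z [ 0.002 -0.001 -1.   ] F [-0.2 -0.1  0.1] gap 0.14209757615111854 14.0
[[274. 191.]
 [252. 191.]
 [275. 227.]
 [254. 227.]
 [320. 235.]
 [320. 122.]
 [121.  73.]]
```

View pics/w10.png

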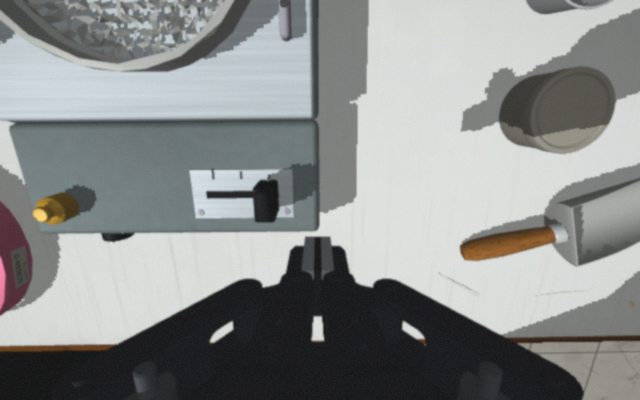

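View pics/t10.png

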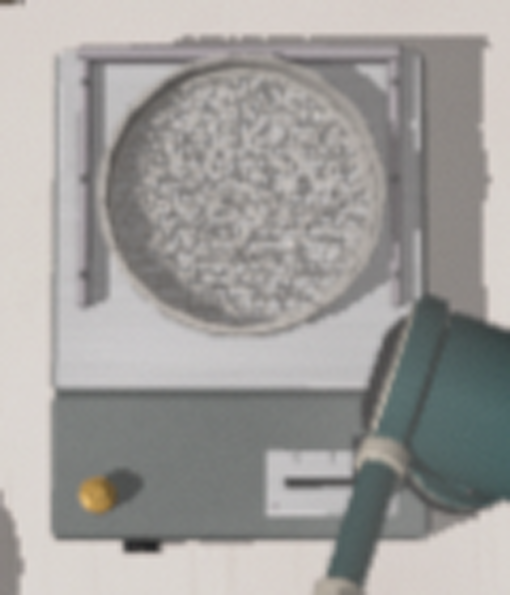

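The sieve rim now spans crop v 54–334 (it was 102–386), a move of about 36 mm, so its centre is near x=75. The lever is still off. I descend to the right of the handle and start pushing left.

play_rows(plan=[[0,0,0,-0.04,0,0,0],[0,0,0,-0.035,0,0,0],[0,0,0,-0.02,0,0,0],[0,0,0.006,0,0,0,0],[0,0,0.005,0,0,0,0],[0,0,0,0,0,0,0]])

```text
t: 13.18
eef_pos: [513.7, -141.1, 42.9]
orientation: [1.0, -0.007, 0.001, 0.0]
ft_force: [-1.2, 0.2, -0.0]
finger_gap: -0.4
```

```bash
python3 st.py
python3 - <<'E'
from h import *
c=manip.read_camera("wrist");i=c["image"][:,:,::-1];cv2.imwrite("pics/w11.png",cv2.convertScaleAbs(i,alpha=1.5,beta=30))
E
```

```text
t 13.175 eef [ 513.7 -141.1   42.9] shaker -122.2 -118.8 yaw -0.0139 z [ 0.003 -0.001 -1.   ] F [-1.2  0.2 -0. ] gap -0.3789323758502674 14.0
```

View pics/w11.png

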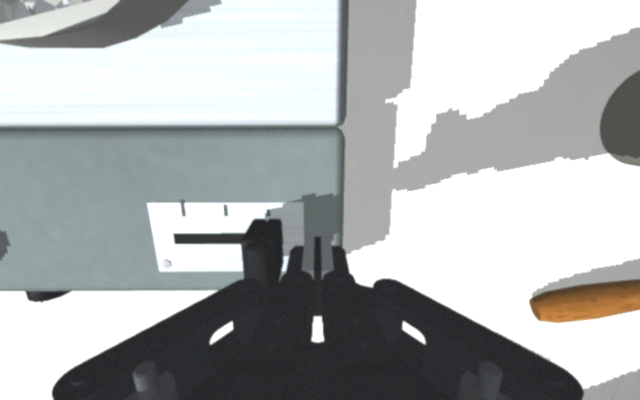

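The handle (u 243–283) is just left of the closed fingers (u 288–350), with a clear gap and level with them. I push left.

play_rows(plan=[[0,-0.001,0.005,0,0,0,0],[0,0,0.005,0,0,0,0],[0,0,0.005,0,0,0,0],[0,0,0.005,0,0,0,0],[0,0,0.005,0,0,0,0],[0,0,0.005,0,0,0,0],[0,0,0.005,0,0,0,0],[0,0,0,0,0,0,0]])

```text
t: 14.22
eef_pos: [511.0, -106.5, 41.1]
orientation: [1.0, -0.007, -0.0, 0.0]
ft_force: [0.4, -1.6, -0.7]
finger_gap: -0.1
```

```bash
python3 st.py
python3 - <<'E'
from h import *
c=manip.read_camera("wrist");i=c["image"][:,:,::-1];cv2.imwrite("pics/w12.png",cv2.convertScaleAbs(i,alpha=1.5,beta=30))
E
```

```text
t 14.225 eef [ 511.  -106.5   41.1] shaker -125.6 -84.1 yaw -0.0145 z [-0.001 -0.    -1.   ] F [ 0.4 -1.6 -0.7] gap -0.07184429135112455 14.0
```

View pics/w12.png

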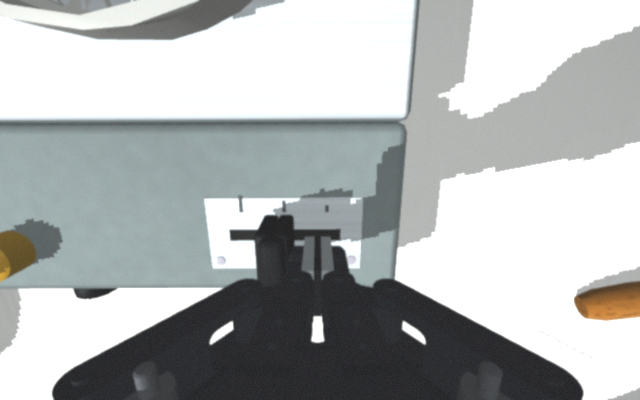

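The handle is now by the middle tick (u≈280). I keep pushing to the far stop.

play_rows(plan=[[0,0,0.005,0,0,0,0],[0,0,0.004,0,0,0,0],[0,0,0.004,0,0,0,0],[0,0,0.004,0,0,0,0],[0,0,0.003,0,0,0,0],[0,0,0.0,0,0,0,0]])

```text
t: 15.02
eef_pos: [511.5, -86.2, 41.6]
orientation: [1.0, -0.007, 0.0, -0.0]
ft_force: [0.8, 0.5, -0.9]
finger_gap: -0.1
```

play_rows(plan=[[0,0,0.002,0,0,0,0],[0,0,0.002,0,0,0,0],[0,0,0.0,0,0,0,0]])

```text
t: 15.4
eef_pos: [511.5, -83.9, 41.6]
orientation: [1.0, -0.007, 0.0, 0.001]
ft_force: [-0.0, -4.9, -0.2]
finger_gap: -0.0
```

```bash
python3 st.py
python3 - <<'E'
from h import *
c=manip.read_camera("wrist");i=c["image"][:,:,::-1];cv2.imwrite("pics/w13.png",cv2.convertScaleAbs(i,alpha=1.5,beta=30))
E
```

```text
t 15.4 eef [511.5 -83.9  41.6] shaker -125.4 -61.6 yaw -0.0144 z [ 0.    -0.002 -1.   ] F [-0.  -4.9 -0.2] gap -0.02022609499873429 14.0
```

View pics/w13.png

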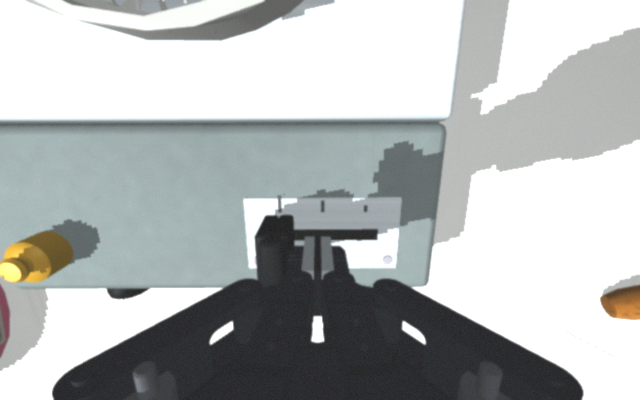

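play_rows(plan=[[0,0,0.002,0,0,0,0],[0,0,0.001,0,0,0,0],[0,0,0.0,0,0,0,0]])

```text
t: 15.82
eef_pos: [511.6, -83.6, 41.7]
orientation: [1.0, -0.007, 0.0, 0.003]
ft_force: [-0.8, -13.9, -0.9]
finger_gap: 0.1
```

play_rows(plan=[[0,0,-0.005,0,0,0,0],[0,0,-0.015,0,0,0,0],[0,0,-0.01,0,0,0,0],[0,0,0,0.04,0,0,0],[0,0,0,0.05,0,0,0],[0,0,-0.05,0.02,0,0,0],[0,0,-0.06,0,0,0,0],[0,0,-0.06,0,0,0,0],[0,0,-0.06,0,0,0,0],[0,0,0,0,0,0,0]])

```text
t: 17.08
eef_pos: [510.9, -344.1, 151.4]
orientation: [1.0, -0.01, 0.0, 0.001]
ft_force: [0.2, 0.5, 0.4]
finger_gap: -0.0
```

```bash
python3 st.py
python3 - <<'E'
from h import *
c=manip.read_camera("top");cv2.imwrite("pics/t14.png",cv2.resize(c["image"][122:262,265:385,::-1],None,fx=4.25,fy=4.25,interpolation=cv2.INTER_CUBIC));cv2.imwrite("pics/t14f.png",c["image"][:,:,::-1])
f=lambda a:np.array([265,122])+(np.asarray(a,float)+.5)/4.25-.5
p=[637.83,-24.34,-0.0159]
print("pred handle top corners",((pix(S2W(p,[[-110,-48.5,85],[-140,-31.5,85]]),c)-[265,122]+.5)*4.25-.5).round())
E
```

```text
t 17.075 eef [ 510.9 -344.1  151.4] shaker -121.9 -321.8 yaw -0.0202 z [ 0.    -0.001 -1.   ] F [0.2 0.5 0.4] gap -0.011649403286826902 14.0
pred handle top corners [[309. 457.]
 [285. 500.]]
```

View pics/t14.png

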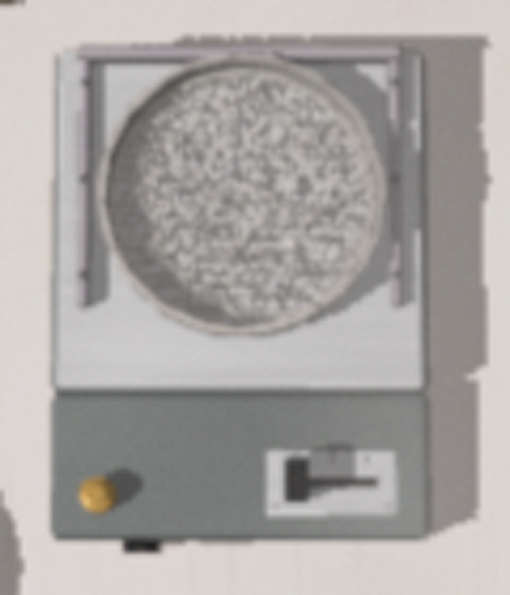

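View pics/t14f.png

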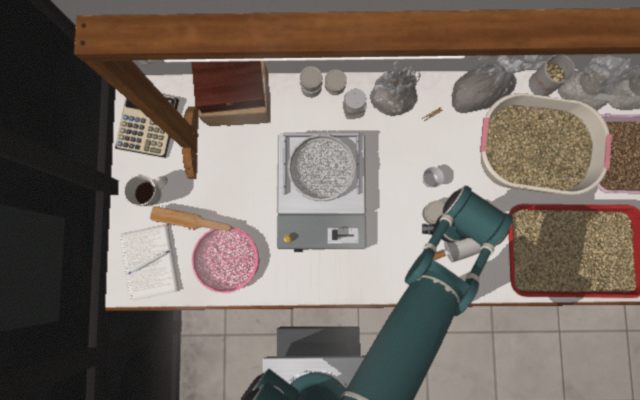

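The handle is at crop u 285–309, which matches the far-stop prediction of 285–309. The sieve is unchanged against the fence (rim v 54–334), and the bystanders in view have not moved. I hand in.

```bash
python3 -c "
from station import manip
print(manip.hand_in())"
```

```text
the job is handed in; nothing more can be done
None
```

The sieve is against the back fence and the lever is at its far stop (strong). I handed the job in after about 17 s; the hand-in gives no verdict.

- **Sieve:** I pushed it with the closed fingertips about 36 mm along the deck. At the fence the arm stalled and the force rose to about 10 N. The last top view puts the sieve's centre at about x = 75 mm, still touching the fence.
- **Lever:** I pushed it from the right with the outside of the closed fingers, through the middle notch, until it stalled at about 14 N. After I backed off, the handle in the top view was where the calibration predicts the far stop. It was off until the sieve was home.
- **Bystanders:** The brass weight, brush and steel cup look unmoved. In the last picture the arm hides part of the sample tin and scoop. I never touched them, but I couldn't see them fully.
- **Disagreement:** The fingertips were about 18 mm behind the TCP, not 14 mm ahead as stated. My first push therefore passed above the sieve's rim without touching it. I remeasured the tip height from the scene camera and lowered the tool to match.

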